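Unload the pine box from the dust booth

TASK

Raise the red-framed clear sash of the dust booth until it stays up by itself, then bring the pale pine box out from under it, to stand wholly on the metal apron in front of the booth, clear of the sash. Then shut the sash fully again; leave the dark walnut box and the things on the bench alone.

Things in the scene. Friction and masses are not known exactly. Their poses are not given: they have to be found in the camera images.
- booth: Fixed dust booth, clear panels in an aluminium frame. Origin on the bench, midway across, in the sash plane; x points into the booth, away from robot and apron; y left, z up. Doorway 400 mm wide between 30 mm square posts (y -215 and +215 mm), 530 mm high. Sides closed, clear roof behind the sash 274 mm above the bench, back open. Bed plate 8 mm thick, 460 mm wide, level inside and out.
- apron (a point): Middle of the metal apron's top face, the part of the bed plate in front of the sash (8 mm above the bench, booth x = -95 mm). The apron reaches from the sash plane 190 mm forward, 460 mm wide, with a blue painted strip.
- sash (a joint): Height of the sash above shut, m: 0 shut, 0.25 top stop; moves along booth z. A counterweight helps more the higher it is: lifting takes about 7 to 10 N at the bottom, less higher up. Let go below 0.10 it slides shut by itself, damped, 0.3 m/s at most; from 0.17 up friction holds it; in between depends on its hidden weight. From a held height up to 2 N downward starts it down.
- sash_edge (a point): Middle of the sash's lower edge, 13 mm above the bench when shut, in the plane booth x = 0. The sash is a clear panel in a red frame, 395 mm wide, 12 mm thick, 231 mm tall.
- sash_bar (a point): Middle of the black round bar handle of the sash, 14 mm thick and 300 mm long along the booth's y, standing 45 mm in front of the sash plane (booth x = -45 mm), carried at its two ends; open above and below. It is 85 mm above the bench when the sash is shut and rises with the sash.
- pine_mid (a point): Centre (half-way up) of the pale pine open box: 90 mm in its x, 120 mm in its y, 40 mm tall, walls and floor 7 mm thick, 0.2 to 0.35 kg, empty, open on top. It stands loose on the bed plate behind the sash, left or right; its -x wall (120 mm long) faces the sash, 10 to 35 mm behind its plane; z up.
- walnut_mid (a point): Centre of the dark walnut open box, same size, beside the pine one; to be left alone.
- glue_mid (a point): Centre of the white glue bottle, 56 mm across, 150 mm tall, standing on the bench; to be left alone.
- offcut_mid (a point): Centre of the pine offcut, 110 x 60 x 22 mm, lying on the bench; to be left alone.
- drill_mid (a point): Point 100 mm up in the cordless drill, which stands on its 115 x 70 mm battery, about 205 mm tall, 230 mm long; to be left alone.

How it is judged:
By the outcome, as a careful person would: the job done as asked, in the order asked, and still so for the second after the job is handed in, with the robot touching nothing.
It also fails if it takes over 72 s, if anything falls off the work surface, if the arm or the gripper's body presses on something with over 40 N, if the wrist force passes 120 N, or if a joint passes its speed limit or range.

ROBOT

A 6-joint arm with a two-finger parallel gripper is mounted at the origin on the work surface. World frame = base frame: x ahead of the robot, y to its left, z up, the work surface at z = 0. Lengths are in m, angles in rad, forces in N, time in s.
With the tool pointing down it reaches from about 0.275 to 0.825 m from the base axis. Payload 4.9 kg.
Tool frame: the origin (TCP) lies midway between the tips of the shut fingers; the grasp point (between the pads) lies 19 mm behind it (bot.grip_depth is the distance from the TCP to the grasp point, in m); z points along the fingers, y is the line along which they close (so a half turn about z gives the same grasp; the last joint's range is limited). The gripper opens to 85 mm and grips with 20 to 120 N. Pads are 22 mm wide; open, the fingers measure 114 mm over their backs; the gripper's body (76 mm by 85 mm) begins 54 mm behind the grasp point. The pads swing forward as they close: fully open they stand 13 mm farther back than shut.
Start: joints at [-1.321, 0.326, -0.193, 1.052, 0, 1.437], TCP at [0.206, -0.51, 0.231] pointing down, gripper open.
Joint ranges: [-2.65, 2.65], [-0.97, 1.79], [-1.3, 1.35], [-1.93, 2.1], [-1.47, 1.37], [-3.14, 3.14]. Speed limits (rad/s): [2.57, 2.57, 3.14, 3.14, 3.14, 3.14].

INTERFACE

Orientations are given as a unit quaternion [w, x, y, z].
In Python, from cell import bot gives the robot as it stands. Calls block until the motion is done:
- bot.move_pose(position, orientation): joint-space move of the TCP to a pose.
- bot.move_linear(position, speed=0.15, rotation=None, until_force=None): straight line of the TCP; rotation=None keeps the orientation; speed is the mean speed in m/s. With until_force (N) it stops when the force on the tool has changed by that much, and returns True; else False.
- bot.goto_joints(angles): joint-space move.
- bot.set_gripper(opening, grasp_force=None): opening from 0.0 (shut) to 1.0 (fully open); grasp_force is the grip in N (None keeps the last); returns when the fingers have stopped.
- bot.wait(seconds).
- bot.solve_ik(position, orientation): joint angles nearest the present ones, or None.
- bot.camera(name): name is "side" or "top" or "wrist"; returns the picture (480x640x3 uint8, red, green, blue); there is no depth.
- bot.calibration(name): a dict with "mtx" (3x3 intrinsics, pixels), "k1" (the pictures are not rectified: a ray, as slopes to the right and down, at radius r is drawn at 1 + k1 r^2 times it, then the intrinsics apply), "extrinsics" (4x4, takes a point from world to camera coordinates); the wrist camera has in their place "hand_eye" (4x4, takes a point from camera to tool coordinates, whose origin is the TCP and whose axes are the flange's). Camera axes: x right, y down, z forward; pixel columns grow to the right and rows downward; lengths in m; the calibration is good to about 2 mm. A picture is of the moment at which its call begins: read the wrist's pose just before it. calibration takes no time and is no camera call.
A pose or a line that the arm cannot do raises bot.PlanningError and nothing moves.
- bot.close_job(): hands the job in; it is judged then, once.
Trained networks look in the newest picture that a camera, given by its name, has taken for a name from the list of things; names that differ only in an ending like _2 or _b are one class to them, and where a whole thing is asked for, a point or a joint stands for the part that bears it (a point fixed in the world has none). Each returns a list of dicts, best first, with "confidence" (0 to 1); they miss things now and then, are a little off and sometimes report something else, mostly with a low value. They report only what shows in the picture. A call takes as long as a camera call.
- bot.search_frame(camera, thing): "bbox" ([left, top, width, height] in pixels, round what is visible of it).
Readings, each from a call of its own:
- bot.read_clock(): time.
- bot.read_joint_positions(): joint angles.
- bot.read_joint_vel(): joint speeds.
- bot.read_joint_efforts(): joint torques, N m.
- bot.read_position(): TCP position.
- bot.read_tool_rot(): TCP orientation.
- bot.read_ft_force(): force on the tool from outside, world axes, zero at the start.
- bot.read_moment(): the same for the moment, N m.
- bot.read_gripper_width(): opening from 0.0 (shut) to 1.0 (fully open).
- bot.read_finger_force(): force on a finger pad.
Only numpy, scipy, OpenCV 4.12 (cv2) and the standard library are available. Lean on these libraries where they do the work, as an engineer would, in place of code of your own. Each camera call takes 0.05 s, during which the arm holds its last target. There are 200 camera calls.

## Working session

There is one attempt and no reset: what is moved stays moved. The work goes in short steps, each a Python script; the robot and the scene stay as the last script left them, time stands still between calls to the robot, and variables do not carry over. Pictures are saved under pics/ and viewed, at most 10 in all, crops included, and the job is handed in when it is done.

```bash
ls; mkdir -p pics
python3 - <<'E'
from cell import bot
import cv2, numpy as np
for c in ["side","top"]:
    im=bot.camera(c); cv2.imwrite(f"pics/{c}0.png",im[:,:,::-1])
    k=bot.calibration(c); print(c,np.round(k["mtx"],1).tolist(),k["k1"],np.round(k["extrinsics"],3).tolist())
    for t in ["booth","apron","sash","sash_edge","sash_bar","pine_mid","walnut_mid","glue_mid","offcut_mid","drill_mid"]:
        print(t,[(np.round(d["bbox"]).tolist(),round(d["confidence"],2)) for d in bot.search_frame(c,t)[:2]])
print(bot.calibration("wrist"), bot.read_tool_rot(), bot.read_clock())
E
```

```text
pics
side [[511.0, 0.0, 314.7], [0.0, 511.0, 234.4], [0.0, 0.0, 1.0]] -0.14335783732669607 [[-0.752, -0.659, 0.01, 0.438], [-0.476, 0.534, -0.699, 0.31], [0.455, -0.531, -0.715, 0.93], [0.0, 0.0, 0.0, 1.0]]
booth [([127.0, 0.0, 280.0, 352.0], 0.77)]
apron [([124.0, 3.0, 279.0, 349.0], 0.72)]
sash [([195.0, 126.0, 150.0, 158.0], 0.69)]
sash_edge [([194.0, 125.0, 149.0, 158.0], 0.69)]
sash_bar [([195.0, 125.0, 149.0, 161.0], 0.72)]
pine_mid []
walnut_mid [([188.0, 311.0, 35.0, 61.0], 0.69)]
glue_mid [([188.0, 311.0, 33.0, 64.0], 0.61)]
offcut_mid [([421.0, 207.0, 38.0, 36.0], 0.68)]
drill_mid [([361.0, 112.0, 69.0, 88.0], 0.56)]
top [[493.5, 0.0, 308.1], [0.0, 493.5, 244.5], [0.0, 0.0, 1.0]] 0.023624556190270516 [[-0.028, -1.0, 0.004, 0.024], [-0.997, 0.028, -0.069, 0.548], [0.069, -0.006, -0.998, 1.077], [0.0, 0.0, 0.0, 1.0]]
booth [([84.0, 54.0, 402.0, 235.0], 0.87)]
apron [([86.0, 52.0, 401.0, 237.0], 0.69)]
sash [([181.0, 167.0, 222.0, 55.0], 0.55), ([87.0, 55.0, 399.0, 237.0], 0.34)]
sash_edge [([178.0, 167.0, 221.0, 51.0], 0.57)]
sash_bar [([175.0, 166.0, 227.0, 56.0], 0.83)]
pin
[... 177 characters left out ...]
t_mid [([416.0, 280.0, 46.0, 60.0], 0.65)]
drill_mid [([423.0, 176.0, 74.0, 82.0], 0.66)]
{'mtx': array([[366.80365004,   0.        , 327.1949234 ],
       [  0.        , 366.80365004, 244.35282153],
       [  0.        ,   0.        ,   1.        ]]), 'k1': -0.04627085101705107, 'hand_eye': array([[ 1.28507058e-04, -9.65236282e-01, -2.61378849e-01,
         6.62505499e-02],
       [ 9.99999176e-01,  4.57967350e-04, -1.19956053e-03,
        -8.22138285e-05],
       [ 1.27756233e-03, -2.61378479e-01,  9.65235546e-01,
        -1.43353610e-01],
       [ 0.00000000e+00,  0.00000000e+00,  0.00000000e+00,
         1.00000000e+00]])} [6.82156695e-07 9.81645589e-01 1.90714283e-01 8.02134379e-06] 1.1
```

View pics/side0.png

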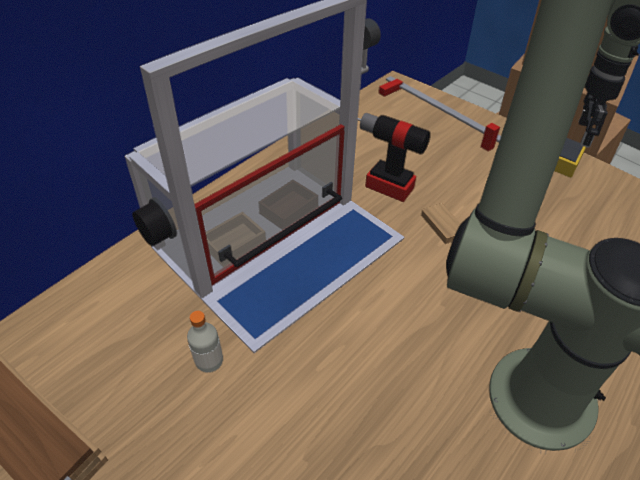

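View pics/top0.png

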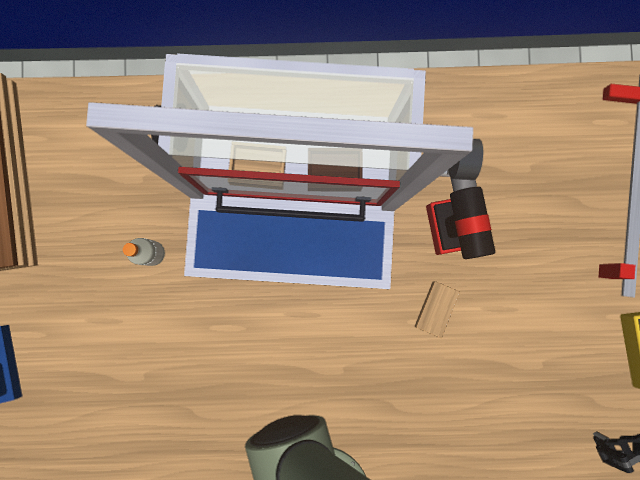

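Run:
```python
import cv2, numpy as np
t=cv2.imread("pics/top0.png")[130:295,175:405]; s=cv2.imread("pics/side0.png")[115:355,185:410]
cv2.imwrite("pics/topc.png",cv2.resize(t,None,fx=3.4,fy=3.4,interpolation=cv2.INTER_CUBIC))
cv2.imwrite("pics/sidec.png",cv2.resize(s,None,fx=2.5,fy=2.5,interpolation=cv2.INTER_CUBIC))
```

```text
(no output)
```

View pics/topc.png

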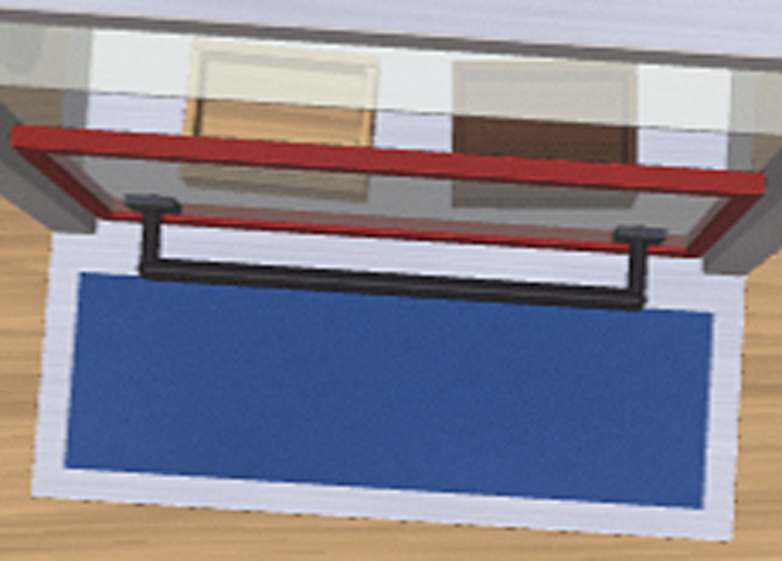

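View pics/sidec.png

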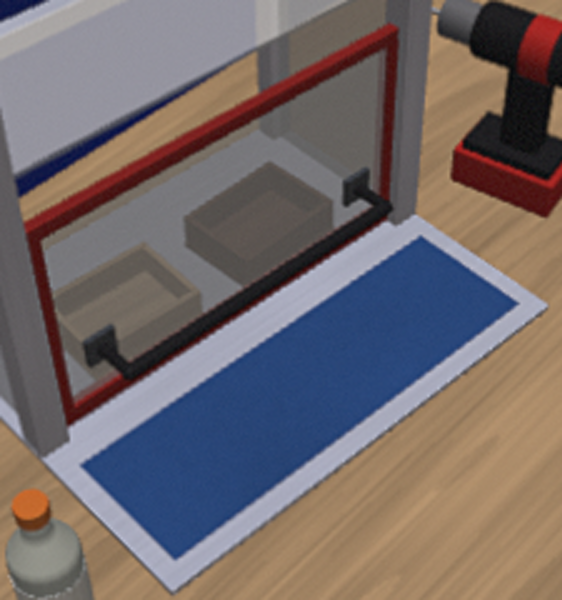

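```bash
cat > h.py <<'E'
from cell import bot
import numpy as np, cv2
from scipy.optimize import least_squares
from scipy.spatial.transform import Rotation as R
def proj(P,k,E=None):
    E=k["extrinsics"] if E is None else E
    c=np.atleast_2d(P)@E[:3,:3].T+E[:3,3]; s=c[:,:2]/c[:,2:]
    s=s*(1+k["k1"]*(s**2).sum(1,keepdims=True)); m=k["mtx"]
    return s@m[:2,:2].T+m[:2,2]
def wext():
    T=np.eye(4); q=np.array(bot.read_tool_rot()); T[:3,:3]=R.from_quat(np.roll(q,-1)).as_matrix(); T[:3,3]=bot.read_position()
    return np.linalg.inv(T@bot.calibration("wrist")["hand_eye"])
def b2w(P,b):  # booth frame->world
    c,s=np.cos(b[2]),np.sin(b[2]); P=np.atleast_2d(P).astype(float)
    return np.c_[b[0]+c*P[:,0]-s*P[:,1], b[1]+s*P[:,0]+c*P[:,1], P[:,2]]
E
cat > fit.py <<'E'
from h import *
kt,ks=bot.calibration("top"),bot.calibration("side")
T=lambda a:np.array(a)/3.4+[175,130]
S=lambda a:np.array(a)/2.5+[185,115]
# booth
def res(p):
    b=p[:3]
    M=[[-.19,.23,.008],[-.19,-.23,.008]]; B=[[p[3],.15,p[4]],[p[3],-.15,p[4]]]
    e=[proj(b2w(M,b),kt)-T([[32,497],[732,541]]), proj(b2w(M,b),ks)-S([[172,591],[547,305]]),
       proj(b2w(B,b),kt)-T([[142,268],[644,299]]), proj(b2w(B,b),ks)-S([[126,371],[391,207]])]
    return np.concatenate(e).ravel()
r=least_squares(res,[.55,0,0,-.045,.085]); b=r.x[:3]; print(np.round(r.x,4)); print(np.round(r.fun,1))
def resb(p,obs):
    c,s=np.cos(p[2]),np.sin(p[2])
    f=lambda x,y,z:[p[0]+c*x-s*y,p[1]+s*x+c*y,z]
    return np.concatenate([(proj([f(*q[:2],p[3] if q[2] else .008)],k)-o).ravel() for k,q,o in obs])
a=[(kt,(.045,.06,1),T([192,40])),(kt,(.045,-.06,1),T([378,63])),(kt,(-.045,-.06,0),T([367,203])),(kt,(-.045,.06,0),T([183,184])),
 (ks,(.045,.06,1),S([57,302])),(ks,(.045,-.06,1),S([143,244])),(ks,(-.045,-.06,1),S([200,295]))]
r2=least_squares(resb,[b[0]+.07,.1,0,.048],args=(a,)); print("pine",np.round(r2.x,4),np.round(r2.fun,1))
w=[(kt,(.045,.06,1),T([453,61])),(kt,(.045,-.06,1),T([637,66])),(kt,(-.045,-.06,0),T([636,212])),(kt,(-.045,.06,0),T([453,206])),
 (ks,(.045,.06,1),S([187,221])),(ks,(.045,-.06,1),S([269,163])),(ks,(-.045,-.06,1),S([332,211]))]
r3=least_squares(resb,[b[0]+.07,-.1,0,.048],args=(w,)); print("walnut",np.round(r3.x,4),np.round(r3.fun,1))
for n,x in (("pine",r2.x),("walnut",r3.x)):
    c,s=np.cos(b[2]),np.sin(b[2]); d=x[:2]-b[:2]; print(n,"in booth",c*d[0]+s*d[1],-s*d[0]+c*d[1],x[2]-b[2])
E
python3 fit.py
```

```text
[ 0.654   0.042  -0.0943 -0.0446  0.0839]
[-1.2 -0.2 -1.   0.5  0.5 -1.4  1.2 -1.4  1.5  0.1 -3.3  0.4  2.  -0.7
 -1.7 -0.8]
pine [ 0.726   0.1164 -0.1283  0.0365] [ 0.9  0.5  0.2 -0.8 -0.1  0.4  1.1  0.7 -5.9  0.5  1.9  0.2  2.   0. ]
walnut [ 0.7139 -0.0556 -0.0427  0.0331] [ 0.2  0.3  0.1 -0.4 -1.2 -1.2 -0.4 -0.2 -0.6  0.6  1.3  1.3  1.6 -1.7]
pine in booth 0.06465094052551783 0.08085835656280554 -0.03402944615040138
walnut in booth 0.06880604458009067 -0.09154533405302158 0.051603148108900716
```

```bash
cat >> h.py <<'E'
B=np.array([.654,.042,-.0943])
RB=R.from_euler("z",B[2]).as_matrix()
def quat(M): return np.roll(R.from_matrix(M).as_quat(),1)
def qbar(t,s=1):   # tool z tilted t deg from vertical towards +x; closing in x-z plane; tool x = s*booth y
    t=np.radians(t); z=np.array([np.sin(t),0,-np.cos(t)]); x=np.array([0,s,0.]); return quat(RB@np.c_[x,np.cross(z,x),z])
def qhook(t):
    t=np.radians(t); z=np.array([np.sin(t),0,-np.cos(t)]); y=np.array([0,-1.,0]); return quat(RB@np.c_[np.cross(y,z),y,z])
def zdir(t): t=np.radians(t); return np.array([np.sin(t),0,-np.cos(t)])
def W(x,y,z): return b2w([x,y,z],B)[0]
def barpose(h,t,back=0,off=.015,y=0): # off: TCP beyond the bar axis
    p=np.array([-.045,y,.085+h])+zdir(t)*(off-back); return W(*p)
E
python3 - <<'E'
from h import *
for t in (40,55,70):
  for s in (1,-1):
    print(t,s,[None if (q:=bot.solve_ik(barpose(h,t,bk),qbar(t,s))) is None else np.round(q,2).tolist() for h,bk in((0,.1),(0,0),(.12,0),(.235,0),(.235,.1))])
for t in (35,45,55):
    print(t,[None if (q:=bot.solve_ik(W(x,.08,z),qhook(t))) is None else np.round(q,2).tolist() for x,z in((-.1,.09),(.05,.08),(.05,.027),(-.15,.027),(-.15,.15))])
E
```

```text
40 1 [[-0.01, 0.13, -1.04, -0.3, -0.05, 1.63], [-0.02, 0.41, -0.97, -0.51, -0.05, 1.63], [-0.02, 0.14, -0.85, -0.12, -0.05, 1.63], [-0.02, -0.02, -0.67, 0.22, -0.05, 1.63], [-0.01, -0.21, -0.63, 0.46, -0.05, 1.63]]
40 -1 [[-0.01, 0.13, -1.04, -0.3, -0.05, -1.51], [-0.02, 0.41, -0.97, -0.51, -0.05, -1.52], [-0.02, 0.14, -0.85, -0.12, -0.05, -1.52], [-0.02, -0.02, -0.67, 0.22, -0.05, -1.52], [-0.01, -0.21, -0.63, 0.46, -0.05, -1.51]]
55 1 [None, [-0.01, 0.62, -1.18, -1.19, -0.07, 1.62], [-0.01, 0.21, -1.1, -0.7, -0.07, 1.62], [-0.01, -0.06, -0.94, -0.27, -0.07, 1.62], [0.01, -0.33, -0.96, -0.02, -0.08, 1.63]]
55 -1 [None, [-0.01, 0.62, -1.18, -1.19, -0.07, -1.52], [-0.01, 0.21, -1.1, -0.7, -0.07, -1.52], [-0.01, -0.06, -0.94, -0.27, -0.07, -1.52], [0.01, -0.33, -0.96, -0.02, -0.08, -1.51]]
70 1 [None, None, [-0.01, 0.53, -1.29, -1.47, -0.08, 1.6], [-0.01, 0.07, -1.18, -0.9, -0.08, 1.6], [0.03, -0.25, -1.29, -0.69, -0.12, 1.61]]
70 -1 [None, None, [-0.01, 0.53, -1.29, -1.47, -0.08, -1.54], [-0.01, 0.07, -1.18, -0.9, -0.08, -1.54], [0.03, -0.25, -1.29, -0.69, -0.12, -1.53]]
35 [[0.18, 0.3, -0.95, -0.28, -0.16, -2.91], [0.11, 0.5, -0.62, -0.15, -0.12, -2.97], [0.11, 0.6, -0.65, -0.28, -0.12, -2.97], [0.22, 0.43, -1.1, -0.55, -0.18, -2.88], [0.22, 0.09, -0.98, -0.09, -0.18, -2.88]]
45 [[0.21, 0.38, -1.11, -0.68, -0.22, -2.92], [0.13, 0.53, -0.78, -0.52, -0.16, -2.98], [0.13, 0.65, -0.8, -0.65, -0.16, -2.98], [0.26, 0.59, -1.25, -1.02, -0.25, -2.88], [0.26, 0.13, -1.15, -0.46, -0.25, -2.88]]
55 [[0.25, 0.56, -1.25, -1.17, -0.28, -2.94], [0.14, 0.63, -0.91, -0.92, -0.19, -3.0], [0.14, 0.77, -0.91, -1.05, -0.19, -3.0], None, None]
```

Run:
```python
from h import *
bot.move_linear(np.array(bot.read_position())+[0,0,.17],speed=.3)
bot.set_gripper(.35,40)
bot.move_pose(W(-.15,0,.36),qbar(40,-1))
bot.move_linear(barpose(0,40,.09),speed=.2)
E_=wext(); im=bot.camera("wrist")[:,:,::-1].copy(); k=bot.calibration("wrist")
np.save("w1.npy",E_)
cv2.imwrite("pics/w1raw.png",im)
for P in [(-.045,y,z) for y in(-.15,0,.15) for z in (.085,)]+[(-.19,y,.008) for y in(-.23,.23)]+[(-.006,y,z) for y in (-.1975,.1975) for z in (.013,.244)]:
    u=proj(W(*P),k,E_)[0]; print(P,u.round()); cv2.drawMarker(im,tuple(int(v) for v in u),(0,255,0),0,14,1)
cv2.imwrite("pics/w1.png",im); print(bot.read_clock(),bot.search_frame("wrist","sash_bar"))
```

```text
(-0.045, -0.15, 0.085) [330. -18.]
(-0.045, 0, 0.085) [329. 255.]
(-0.045, 0.15, 0.085) [329. 449.]
(-0.19, -0.23, 0.008) [ 690. -220.]
(-0.19, 0.23, 0.008) [546. 565.]
(-0.006, -0.1975, 0.013) [352. -44.]
(-0.006, -0.1975, 0.244) [ -87. -258.]
(-0.006, 0.1975, 0.013) [345. 423.]
(-0.006, 0.1975, 0.244) [ 93. 643.]
6.2 [{'bbox': [0.0, 0.0, 348.3, 471.5], 'confidence': 0.77}]
```

View pics/w1.png

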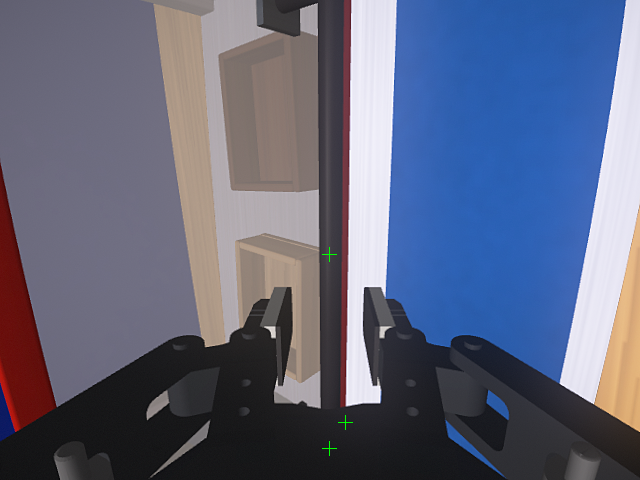

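The wrist view shows the bar running vertically at column ~331, against 329 predicted, and centred between the fingers (pads at 290 and 366). The pine box is at about (278,305) and the walnut at (268,110). I'll grasp the bar and lift.

Run:
```python
from h import *
print(bot.move_linear(barpose(0,40),speed=.12,until_force=15))
bot.set_gripper(0,50); print("w",bot.read_gripper_width(),bot.read_finger_force(),bot.read_ft_force())
bot.move_linear(barpose(.1,40),speed=.12); print(bot.read_ft_force(),bot.read_gripper_width())
bot.move_linear(barpose(.235,40),speed=.12); print(bot.read_ft_force(),bot.read_gripper_width(),bot.read_position(),barpose(.235,40))
bot.set_gripper(.4); bot.move_linear(barpose(.235,40,.1),speed=.2)
bot.move_pose(W(-.16,.08,.17),qhook(42))
E_=wext(); im=bot.camera("wrist")[:,:,::-1].copy(); np.save("w2.npy",E_); cv2.imwrite("pics/w2.png",im)
print(bot.read_clock(),bot.search_frame("wrist","pine_mid")[:1],bot.search_frame("wrist","walnut_mid")[:1])
s=bot.camera("side"); cv2.imwrite("pics/side2.png",s[:,:,::-1]); print(bot.search_frame("side","sash")[:1])
```

```text
False
w 0.13893073998365887 48.983067870140076 [-5.51538819  0.99419616  4.78711404]
[-5.25360537  1.43628555 -0.11479843] 0.14002778789479745
[-10.01600479   2.01656389   1.65557076] 0.14072981013082925 [0.61768325 0.04553566 0.30860615] [0.61879891 0.04532934 0.30850933]
11.9833 [{'bbox': [259.7, 95.7, 125.4, 95.1], 'confidence': 0.79}] [{'bbox': [420.2, 94.8, 145.9, 91.8], 'confidence': 0.6}]
[{'bbox': [171.8, 22.5, 182.1, 181.3], 'confidence': 0.96}]
```

View pics/w2.png

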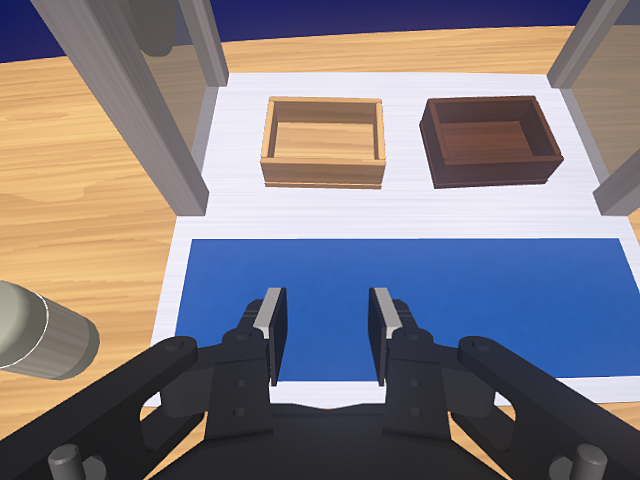

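View pics/side2.png

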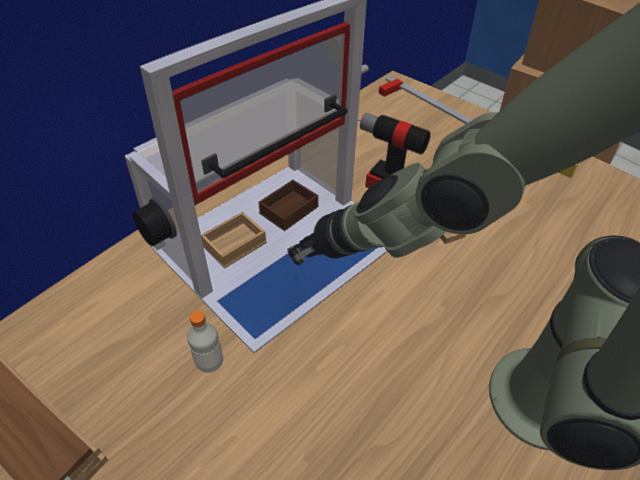

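The sash stays up, with its lower edge from (195,200) to (345,122) in the side view. In the wrist view the pine rim corners are (268,96), (383,98), (385,163) and (261,161), with the base front at (263,186) to (381,188). Next I'll fit the box pose from both views.

Run:
```python
from h import *
kw,ks=bot.calibration("wrist"),bot.calibration("side"); Ew=np.load("w2.npy")
def f(p,q):
    c,s=np.cos(p[2]),np.sin(p[2]); x,y,u=q; return [p[0]+c*x-s*y,p[1]+s*x+c*y,p[3] if u else p[4]]
ow=[((.045,.06,1),(268,96)),((.045,-.06,1),(383,98)),((-.045,-.06,1),(385,163)),((-.045,.06,1),(261,161)),((-.045,.06,0),(263,186)),((-.045,-.06,0),(381,188))]
os_=[((.045,.06,1),(202,238)),((.045,-.06,1),(236,212)),((-.045,-.06,1),(267,230)),((-.045,.06,0),(225,267))]
def res(p): return np.concatenate([(proj(W(*f(p,q)),kw,Ew)[0]-o) for q,o in ow]+[(proj(W(*f(p,q)),ks)[0]-o) for q,o in os_])
r=least_squares(res,[.065,.08,0,.048,.008]); print("pine in booth",r.x.round(4)); print(r.fun.round(1))
p=r.x
print([None if (q:=bot.solve_ik(W(*P),qhook(42))) is None else np.round(q,2).tolist() for P in((p[0]-.005,p[1],.1),(p[0]-.005,p[1],.03),(-.16,p[1],.03),(-.16,p[1],.15))])
```

```text
pine in booth [ 0.0659  0.0842 -0.0155  0.0448  0.007 ]
[ 0.3  0.4 -2.7 -0.7  0.5  0.7 -1.3  1.4  2.6 -0.2 -0.6 -0.9 -2.2 -3.3
  5.8 -1.4 -1.7  0.5 -0.4  0.8]
[[0.12, 0.49, -0.7, -0.34, -0.15, -2.98], [0.12, 0.63, -0.73, -0.51, -0.15, -2.98], [0.27, 0.52, -1.22, -0.87, -0.24, -2.86], [0.27, 0.1, -1.11, -0.34, -0.24, -2.86]]
```

```bash
cat >> h.py <<'E'
def qhook2(t):
    t=np.radians(t); z=np.array([np.sin(t),0,-np.cos(t)]); y=np.array([0,1.,0]); return quat(RB@np.c_[np.cross(y,z),y,z])
E
python3 - <<'E'
from h import *
t=42; q=qhook2(t); y=.084; z=zdir(t)
end=np.array([.078,y,.024]); pre=end-.07*z; pre0=np.array([-.12,y,pre[2]+.03])
bot.set_gripper(.5)
bot.move_pose(W(-.16,y,.17),q)
bot.move_linear(W(*pre0),speed=.2)
bot.move_linear(W(*pre),speed=.2)
print("hit",bot.move_linear(W(*end),speed=.1,until_force=6),bot.read_ft_force())
print(bot.move_linear(W(.05,y,.024),speed=.06),bot.read_ft_force(),bot.read_clock())
im=bot.camera("side"); cv2.imwrite("pics/side3.png",im[100:340,150:470,::-1].repeat(2,0).repeat(2,1))
E
```

```text
hit False [-0.00556954 -0.57272538  0.34357094]
False [ 2.62457323 -1.17800185  4.91806485] 18.0
```

View pics/side3.png

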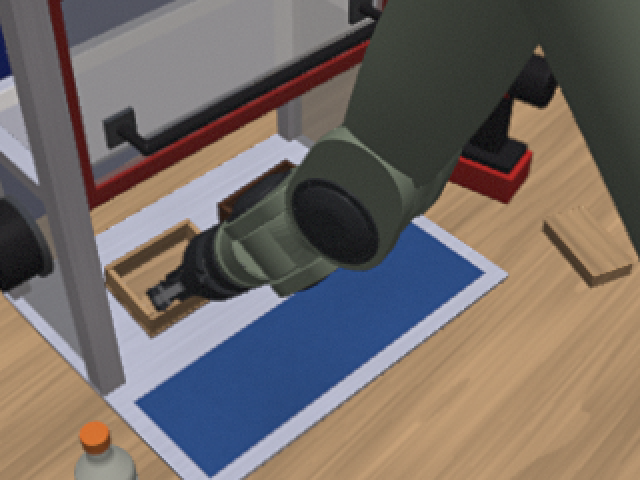

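The fingers are inside the box and it is following them. I'll drag on to the apron.

Run:
```python
from h import *
t=42; y=.084; z=zdir(t)
bot.move_linear(W(-.123,y,.024),speed=.08); print(bot.read_ft_force())
bot.move_linear(W(-.115,y,.024),speed=.06)
p=np.array([-.115,y,.024])
bot.move_linear(W(*(p-.12*z)),speed=.15)
bot.move_linear(W(-.22,y,.25),speed=.2)
bot.set_gripper(.4)
bot.move_pose(barpose(.235,40,.14),qbar(40,-1))
print(bot.read_clock())
im=bot.camera("side"); cv2.imwrite("pics/side4.png",im[0:360,120:440,::-1]); np.save("s.npy",im)
print(bot.search_frame("side","pine_mid")[:1],bot.search_frame("side","sash")[:1])
im2=bot.camera("top"); print(bot.search_frame("top","pine_mid")[:1])
o=np.zeros((480,720,3),np.uint8); o[:,:]=0
o[:360,:320]=im[0:360,120:440]; o[:240,320:]=cv2.resize(im2[130:320,160:460],(400,240)); cv2.imwrite("pics/c4.png",o[:,:,::-1])
```

```text
[4.78888131 0.72612811 7.43002192]
24.3
[{'bbox': [248.8, 252.0, 69.8, 62.0], 'confidence': 0.65}] [{'bbox': [173.7, 22.8, 176.4, 177.3], 'confidence': 0.79}]
[{'bbox': [222.8, 223.8, 46.6, 41.1], 'confidence': 0.65}]
```

View pics/c4.png

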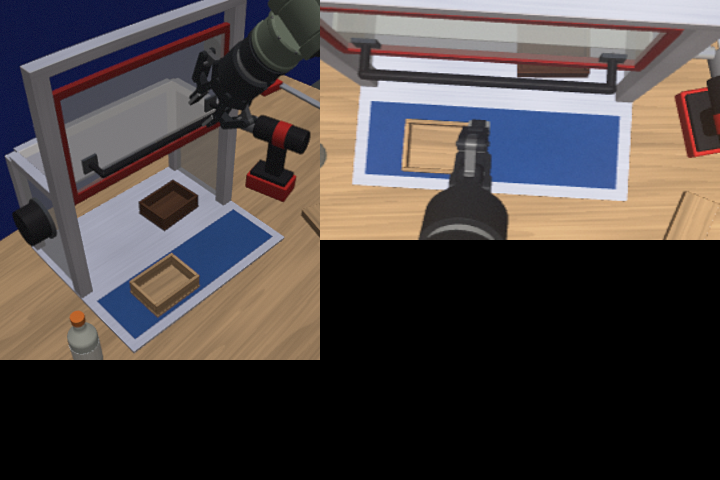

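The pine box stands inside the blue strip, in front of the sash and clear of it, and the sash is still up. The walnut box is in place. Now I'll lower the sash.

Run:
```python
from h import *
print(bot.move_linear(barpose(.235,40),speed=.12,until_force=15))
bot.set_gripper(0,50); print("w",bot.read_gripper_width())
bot.move_linear(barpose(.012,40),speed=.1); print(bot.read_ft_force())
print(bot.move_linear(barpose(-.006,40),speed=.02,until_force=12),bot.read_ft_force(),bot.read_position()-barpose(0,40))
bot.set_gripper(.4)
bot.move_linear(barpose(0,40,.1),speed=.15)
bot.move_pose(W(-.3,-.05,.36),qbar(40,-1))
im=bot.camera("side"); print(bot.read_clock(),bot.search_frame("side","sash")[:1])
im2=bot.camera("top")
o=np.zeros((400,800,3),np.uint8)
o[:,:400]=cv2.resize(im[60:360,130:430],(400,400)); o[:300,400:]=cv2.resize(im2[80:320,120:440],(400,300)); cv2.imwrite("pics/c5.png",o[:,:,::-1])
```

```text
False
w 0.1451806049415362
[-2.94972579  1.99424623 -7.42427771]
True [-2.39135528 -0.20213514  5.53477272] [-0.00100284  0.00020421 -0.00020811]
31.5417 [{'bbox': [194.0, 124.7, 153.7, 159.7], 'confidence': 0.91}]
```

View pics/c5.png

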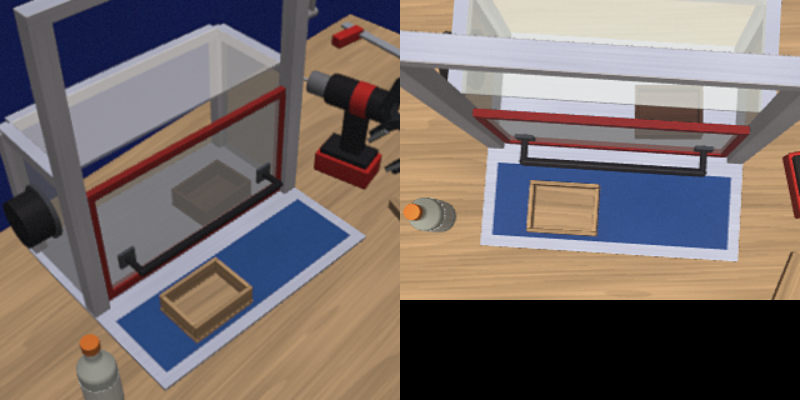

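The sash is shut (it stopped at -0.2 mm, and its box in the side image matches the start). The pine box stands wholly on the apron, and nothing else has moved.

```bash
python3 -c "
from cell import bot
print(bot.close_job())"
```

```text
the job is handed in; nothing more can be done
None
```

The job is done and handed in at about 32 s on the robot clock: the sash was raised and stayed up by itself, the pine box now stands wholly on the apron, the sash is shut again, and the camera views show the walnut box and bench items undisturbed.

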